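# Unlock the tilting discard bin's two-stage catch

### The job

Unlock the tilting discard bin so that it can be emptied: slide the small safety tab fully back off the latch lever, then lift the lever by its roller grip at least 45 degrees and leave it standing up by itself. Leave the tab back, and do not knock or shift the glass jar beside the bin.

Things in the scene. Friction and masses are not known exactly. Their poses are not given: they have to be found in the camera images.
- dump_stand: Stand fixed to the counter: 6 mm base plate 250 x 325; aluminium bin 150 x 130 on pivots (top 146 high) at its +y side; grey catch box at the -y side (top 100 high). Origin under the middle, z up, its x and y the yaw of everything on it. The lever runs along x, grip at the -x end, and the tab slides along y on the box, at the lever's -y side. Bin walls are over 75 mm from the grip.
- tab (a joint): Travel of the safety tab in m: 0 to 0.004 at the start (locked, its tongue lies over the lever), 0.030 fully back. It slides level along the stand's -y, away from the lever and bin, with 1.2 N of friction and stays where left. The lever is free after 0.018.
- tab_grip (a point): Point in the tab's upright steel fin, 162 mm above the counter, 10 mm below the fin's top. The fin is 10 mm thick (y), 26 long (x), 34 high; it stands on the tab's plate, 28 mm wide and 6 thick, whose top is 24 mm below this point and whose tongue runs 44 mm to +y, over the lever. All within 100 mm lies below the plate's top. Axes as the stand's.
- latch (a joint): Angle of the latch lever in rad: 0 lying level (locked, as at the start), grows as its grip is lifted, stop at 1.4 (80 degrees). Stays at any angle by friction (about 0.16 N m, 1.5 N at the grip). With the tab over it, it lifts no more than about 0.03.
- latch_grip (a point): Centre of the black roller grip, 22 mm in diameter and 20 long (along y), at the free end of the steel lever (16 mm wide, 10 thick), 127 mm above the counter when level; nothing below it but the base plate; catch box 45 mm to +x. The hinge axis, parallel to y, lies 145 mm to +x and 2 mm below (frame turns with the lever, at 0 as the stand's). A side arm 50 mm to +x reaches over the bin's lug.
- jar: Open clear glass jar, 80 mm across and 120 mm high, loose on the counter at the -y side of the catch box, its axis 110 mm or more from the tab's fin. Origin at the centre of its underside. Not to be disturbed.

How it is judged (in metres and radians):
On the way, in this order (a step that is already met when the one before it is completed fails the run):
1. the safety tab is slid back at least 18 mm while the lever is still down (value of joint tab above 0.018 m and value of joint latch below 0.15 rad), for 0.1 s.
2. the latch lever is lifted at least 45 degrees (value of joint latch above 0.785 rad), for 0.1 s.
At the end, for the whole second after the job is handed in: The tab is back by 18 mm or more, the lever stands at rest at 45 degrees (0.785 rad) or more, released (value of joint tab above 0.018 m and value of joint latch above 0.785 rad and velocity of joint latch between -0.05 and 0.05 rad/s); the robot touches nothing.
It fails at once if the glass jar is shifted by more than 20 mm or tipped by more than 15 degrees (distance of jar from where it was at the start of the episode above 0.02 m or angle between jar's own z axis and vertical above 0.26 rad).
It also fails if it takes over 45 s, if anything falls off the work surface, if the arm or the gripper's body presses on something with over 40 N, if the wrist force passes 120 N, or if a joint passes its speed limit or range.

### The arm

A 6-joint arm with a two-finger parallel gripper is mounted at the origin on the work surface. World frame = base frame: x ahead of the robot, y to its left, z up, the work surface at z = 0. Lengths are in mm, angles in rad, forces in N, time in s.
With the tool pointing down it reaches from about 300 to 775 mm from the base axis. Payload 14.6 kg.
Tool frame: the origin (TCP) lies midway between the tips of the shut fingers; the grasp point (between the pads) lies 19 mm behind it (manip.grip_point_offset is the distance from the TCP to the grasp point, in mm); x points along the fingers, z is the direction in which the jaws open and shut, and the axes are right-handed (so a half turn about x gives the same grasp; the last joint's range is limited). The gripper opens to 94 mm and grips with 3 to 60 N. Pads are 16 mm wide; open, the fingers measure 119 mm over their backs; the gripper's body (75 mm by 177 mm) begins 78 mm behind the grasp point.
Start: joints at [1.091, 0.3, 1.521, -0, 1.321, -0.067], TCP at [220.643, 503.792, 205.446] pointing down, gripper open.
Joint ranges: [-3.03, 3.03], [-0.79, 2.21], [0.23, 2.52], [-1.04, 4.18], [0, 3.07], [-2.55, 2.55]. Speed limits (rad/s): [2.22, 2.22, 2.57, 3.14, 3.14, 3.14].

### API

Orientations are given as [roll, pitch, yaw] about the fixed x, y, z axes, in that order (R = Rz(yaw) Ry(pitch) Rx(roll)).
In Python, from cell import manip, camera, calibration, order gives the robot as it stands.
- The arm moves only by the tool jog_arm, never from a script. Its arguments are lists of equal length, an entry for each row: "turn": the turn, a rotation vector about the tool's x, y, z in degrees, a list of three; "dp": the shift along the tool's x, y, z in cm, a list of three; "gripper": the closure, from 0 (fully open) to 1 (shut). In form: {"turn": [[ax, ay, az], ...], "dp": [[tx, ty, tz], ...], "gripper": [gripper, ...]}. A call has 1 to 8 rows; each row shifts and turns the pose as measured when the row begins, along the tool's axes as they then stand; what a row does not reach is not made up. A row lasts 1/8 s, in which the tool goes at most 62.5 mm and 10.7 degrees, less where a joint would pass 70% of its speed; a pose out of reach is approached as far as the arm can. A call is refused whole if a number of a shift passes 6.25 or a number of a turn 10.7, either way. A call with a gripper value outside its range is refused whole. The fingers move at their own pace and stop on an object; "grip_force" is the grip in N (left out, the last holds). Time passes only in rows, so rows that do not move let the fingers close. It gives the time, the measured TCP pose, the force and the opening at its end, in the units of the state.
- manip.read_state(): the state, without advancing time (a new reading comes with each control period).
- camera(name): name is "scene" or "top" or "wrist"; returns (picture, depth): 400x640x3 uint8, red, green, blue; 400x640 float32, mm along the optical axis (not along the pixel's ray), 0 where there is no reading.
- calibration(name): a dict with "K" (3x3 intrinsics, pixels), "world_from_camera" (4x4, takes a point from camera to world coordinates). Camera axes: x right, y down, z forward; pixel columns grow to the right and rows downward; lengths in mm; the calibration is good to about 2 mm. A picture is of the moment at which its call begins: read the wrist's pose just before it. calibration takes no time and is no camera call; for the wrist camera it gives the pose at the moment of the call.
- order.sign_off(): hands the job in, once; it reports no verdict.
The state is a dict: "clock": time; "joints": joint angles; "qd": joint speeds; "effort": joint torques, N m; "eef_pos": TCP position; "eef_rot": TCP orientation; "wrist_force": force on the tool from outside, world axes, zero at the start; "moment": the same for the moment, N m; "finger_gap": finger opening in mm.
Only numpy, scipy, OpenCV 4.12 (cv2) and the standard library are available. Lean on these libraries where they do the work, as an engineer would, in place of code of your own. Each camera call takes 0.05 s, during which the arm holds its last target.

## Working session

There is one attempt and no reset: what is moved stays moved. The work goes in short steps, Python scripts to look and compute and a tool call to move; the robot and the scene stay as the last step left them, time stands still between calls to the robot, and variables do not carry over. Pictures are saved under pics/ and viewed, and the job is handed in when it is done.

Besides the shell and the picture viewer there is one more tool, called after "Call:" as name(argument=value, ...) on one line, values as JSON. jog_arm: Moves the arm, as the interface text tells. Its arguments: {"type":"object","properties":{"turn":{"type":"array","items":{"type":"array","items":{"type":"number"}}},"dp":{"type":"array","items":{"type":"array","items":{"type":"number"}}},"gripper":{"type":"array","items":{"type":"number"}},"grip_force":{"type":"number"}},"required":["turn","dp","gripper"]}

```bash
mkdir -p pics; ls
python3 - <<'E'
from cell import manip, camera, calibration
import cv2,numpy as np
print(manip.read_state())
for n in("scene","top","wrist"):
    c=calibration(n);p,d=camera(n)
    cv2.imwrite(f"pics/{n}0.png",p[:,:,::-1]);np.savez(f"{n}0.npz",p=p,d=d,K=c["K"],T=c["world_from_camera"])
    print(n,np.round(c["K"],1).tolist(),np.round(c["world_from_camera"],3).tolist())
E
```

```text
pics
{'clock': 0.0, 'joints': array([ 1.09142909e+00,  3.00473287e-01,  1.52159457e+00,  3.28390503e-05,
        1.32069223e+00, -6.65871153e-02]), 'qd': array([ 3.81920426e-05,  1.08108716e-03, -3.26857100e-04,  7.74014395e-04,
        2.49861699e-04, -1.94296603e-03]), 'effort': array([-7.90186514e-04, -5.31798220e+01, -3.52732229e+01,  7.08582834e-02,
        2.43041193e-02, -1.08804354e-04]), 'eef_pos': array([220.50185852, 503.57339894, 204.87942289]), 'eef_rot': array([ 3.04776651,  1.56962845, -2.07741074]), 'wrist_force': array([0.53415395, 0.21331711, 0.08995245]), 'moment': array([-0.01247154, -0.00606754, -0.05317062]), 'finger_gap': 93.7911340384443}
scene [[365.0, 0.0, 318.7], [0.0, 365.0, 196.9], [0.0, 0.0, 1.0]] [[-0.646, 0.471, -0.601, 958.735], [0.763, 0.416, -0.494, 265.984], [0.017, -0.778, -0.628, 536.343], [0.0, 0.0, 0.0, 1.0]]
top [[489.1, 0.0, 322.1], [0.0, 489.1, 196.5], [0.0, 0.0, 1.0]] [[-0.009, -0.998, 0.066, 511.691], [-1.0, 0.009, 0.005, -66.449], [-0.006, -0.066, -0.998, 1167.348], [0.0, 0.0, 0.0, 1.0]]
wrist [[294.2, 0.0, 322.3], [0.0, 294.2, 196.0], [0.0, 0.0, 1.0]] [[0.401, 0.89, 0.217, 157.372], [0.916, -0.389, -0.097, 531.579], [-0.002, 0.238, -0.971, 384.302], [0.0, 0.0, 0.0, 1.0]]
```

View pics/scene0.png

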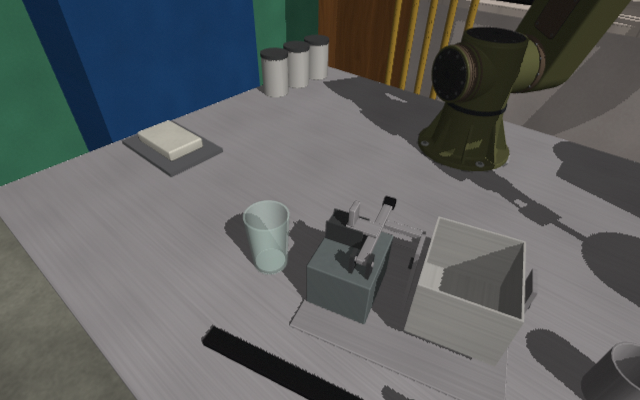

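View pics/top0.png

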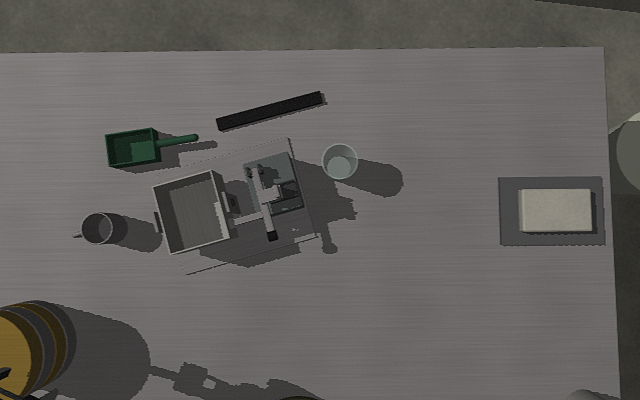

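View pics/wrist0.png

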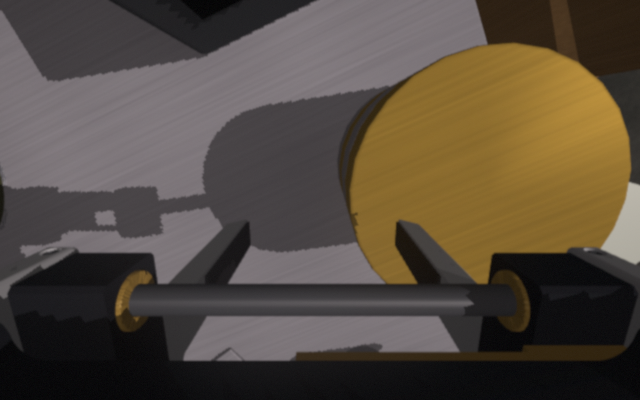

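Run:
```python
import cv2
a=cv2.imread("pics/top0.png")[125:285,140:360];cv2.imwrite("pics/top0z.png",cv2.resize(a,None,fx=3.6,fy=3.6,interpolation=cv2.INTER_CUBIC))
a=cv2.imread("pics/scene0.png")[180:360,230:450];cv2.imwrite("pics/scene0z.png",cv2.resize(a,None,fx=3.3,fy=3.3,interpolation=cv2.INTER_CUBIC))
```

```text
(no output)
```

View pics/top0z.png

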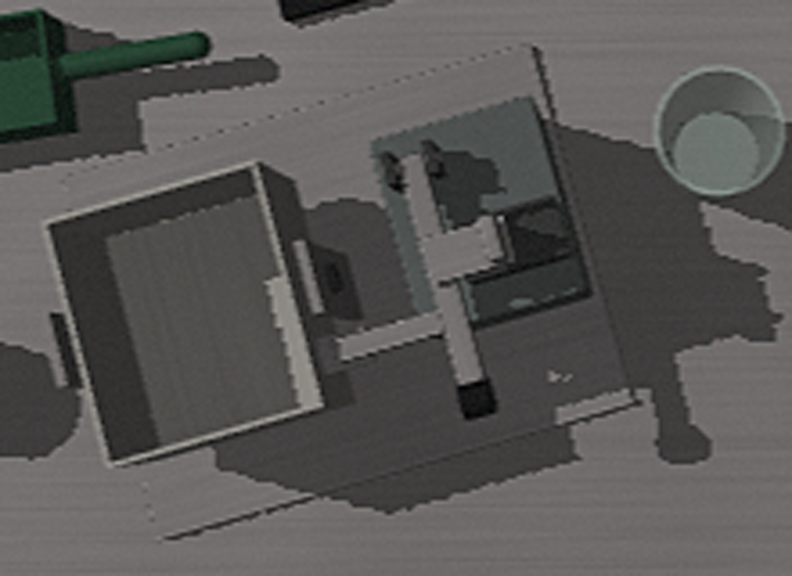

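View pics/scene0z.png

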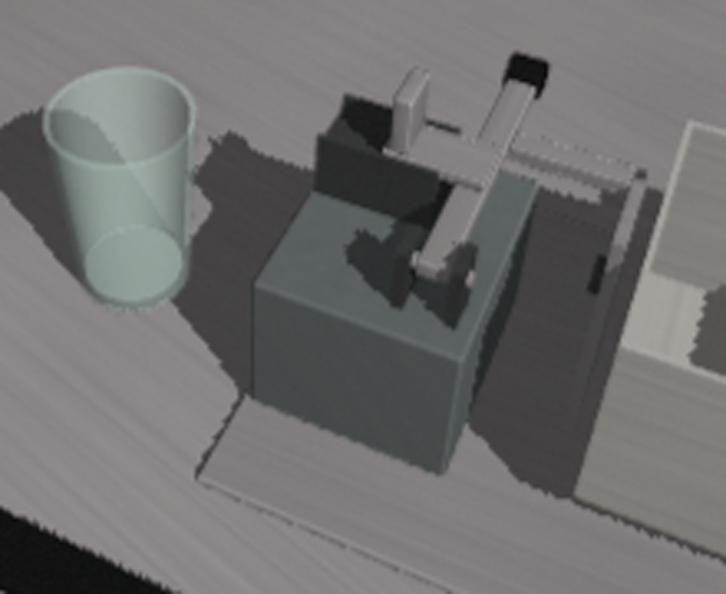

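```bash
cat > h.py <<'E'
import numpy as np,cv2
def ray(K,T,u,v):
    d=T[:3,:3]@np.linalg.solve(K,[u,v,1.]);return T[:3,3],d/np.linalg.norm(d)
def tri(A,B):
    (o1,d1),(o2,d2)=A,B
    s=np.linalg.lstsq(np.stack([d1,-d2],1),o2-o1,rcond=None)[0]
    p,q=o1+s[0]*d1,o2+s[1]*d2
    return (p+q)/2,np.linalg.norm(p-q)
def plane(K,T,u,v,z):
    o,d=ray(K,T,u,v);return o+d*(z-o[2])/d[2]
def cloud(K,T,d):
    v,u=np.mgrid[:d.shape[0],:d.shape[1]]
    c=np.stack([(u-K[0,2])/K[0,0]*d,(v-K[1,2])/K[1,1]*d,d],-1)
    return c@T[:3,:3].T+T[:3,3]
E
python3 - <<'E'
from h import *
S=np.load("scene0.npz");P=np.load("top0.npz")
C={}
blob={}
for n,A,roi in(("scene",S,(195,212,375,405)),("top",P,(228,244,262,284))):
    c=cloud(A["K"],A["T"],A["d"]);C[n]=c
    r0,r1,c0,c1=roi
    m=np.zeros(A["d"].shape,bool);m[r0:r1,c0:c1]=(A["p"][r0:r1,c0:c1].max(-1)<30)
    k,l,s,ce=cv2.connectedComponentsWithStats(m.astype(np.uint8))
    i=1+np.argmax(s[1:,4]);print(n,s[i],ce[i]);blob[n]=ce[i]
    print(np.round(np.median(c[l==i],0)),np.round(c[l==i].max(0)),np.round(c[l==i].min(0)))
print("roller",tri(ray(S["K"],S["T"],*blob["scene"]),ray(P["K"],P["T"],*blob["top"])))
# points by height
for n,(r0,r1,c0,c1) in(("scene",(180,300,300,440)),("top",(150,245,240,320))):
    q=C[n][r0:r1,c0:c1]
    for a,b in((164,180),(150,163),(134,144),(126,133)):
        m=(q[...,2]>a)&(q[...,2]<b);v,u=np.nonzero(m)
        if m.sum():print(n,a,b,m.sum(),"px",u.mean()+c0,v.mean()+r0,np.round(q[m].mean(0),1),"std",np.round(q[m].std(0),1), "u",u.min()+c0,u.max()+c0,"v",v.min()+r0,v.max()+r0)
E
```

```text
scene [384 197  12  11  81] [389.80246914 201.08641975]
[504.  51. 136.] [509.  60. 141.] [492.  41. 126.]
top [267 230  11  12  87] [272.01149425 235.55172414]
[498.  45. 136.] [ 512.   56. 1167.] [487. -66. 128.]
roller (array([497.56720436,  46.65495103, 130.14672005]), np.float64(2.8313455210869476))
scene 164 180 101 px 354.1188118811881 207.3861386138614 [593.   36.4 171.1] std [7.7 3.4 2.5] u 349 359 v 201 214
scene 150 163 66 px 353.06060606060606 216.42424242424244 [597.1  38.8 156.5] std [7.6 2.6 4. ] u 348 359 v 207 221
scene 134 144 924 px 372.93939393939394 235.9935064935065 [593.6  73.6 138.1] std [37.2 53.6  2. ] u 326 439 v 196 298
scene 126 133 1241 px 375.55519742143434 235.80419016921837 [583.   74.1 129.7] std [42.7 44.9  1.8] u 326 439 v 202 299
top 164 180 65 px 276.2307692307692 190.75384615384615 [590.   32.1 171.8] std [7.3 3.6 2.1] u 273 280 v 185 197
top 150 163 7 px 279.14285714285717 193.57142857142856 [585.2  27.5 157.6] std [7.5 1.5 4.5] u 278 280 v 187 197
top 134 144 454 px 269.5462555066079 197.72907488986783 [578.1  49.7 137.7] std [38.  21.3  1.8] u 246 298 v 164 239
top 126 133 731 px 268.89603283173733 198.81805745554036 [576.3  52.  129.6] std [39.4 31.5  1.8] u 240 298 v 164 241
```

```bash
cat >> h.py <<'E'
from scipy.spatial.transform import Rotation as Ro
YAW=np.deg2rad(15.3)
def goal(sgn,yaw=YAW):
    # tool x down, z along sgn*stand y
    x=np.array([0,0,-1.]);z=sgn*np.array([-np.sin(yaw),np.cos(yaw),0]);y=np.cross(z,x)
    return np.stack([x,y,z],1)
def plan(st,p,R):
    R0=Ro.from_euler("xyz",st["eef_rot"]).as_matrix()
    print("clock",st["clock"],"pos",np.round(st["eef_pos"],1),"gap",round(st["finger_gap"],1),"F",np.round(st["wrist_force"],1))
    print("tool axes cols\n",np.round(R0,3))
    print("dp cm in tool",np.round(R0.T@(np.array(p)-st["eef_pos"])/10,2),"turn deg",np.round(np.rad2deg(Ro.from_matrix(R0.T@R).as_rotvec()),1))
E
python3 - <<'E'
from h import *
from cell import manip
P=np.load("top0.npz");S=np.load("scene0.npz")
# yaw: bin rim (z>138) by minAreaRect on world points, and lever
for n,A in(("top",P),("scene",S)):
    c=cloud(A["K"],A["T"],A["d"]);m=(c[...,2]>142)&(c[...,2]<152)&(c[...,0]>480)&(c[...,0]<760)&(c[...,1]>85)&(c[...,1]<300)
    q=c[m][:,:2].astype(np.float32);print(n,len(q),cv2.minAreaRect(q))
st=manip.read_state()
for s in(1,-1):plan(st,[570,35,240],goal(s))
E
```

```text
top 502 ((550.0921020507812, 215.24258422851562), (150.0817413330078, 161.26065063476562), 15.323787689208984)
scene 1199 ((549.8922119140625, 217.40679931640625), (152.16055297851562, 160.39454650878906), 15.446672439575195)
clock 0.15 pos [220.6 503.6 205. ] gap 93.7 F [-0.3 -1.3 -0.6]
tool axes cols
 [[-0.    -0.916  0.401]
 [-0.001  0.401  0.916]
 [-1.     0.    -0.001]]
dp cm in tool [ -3.47 -50.81 -28.91] turn deg [-39.  -0.  -0.]
clock 0.15 pos [220.6 503.6 205. ] gap 93.7 F [-0.3 -1.3 -0.6]
tool axes cols
 [[-0.    -0.916  0.401]
 [-0.001  0.401  0.916]
 [-1.     0.    -0.001]]
dp cm in tool [ -3.47 -50.81 -28.91] turn deg [ 1.41e+02 -0.00e+00  1.00e-01]
```

Call:
jog_arm(turn=[[-9.75, 0, 0], [-9.75, 0, 0], [-9.75, 0, 0], [-9.75, 0, 0], [0, 0, 0]], dp=[[-3, 0, 0], [-3, 0, 0], [-2, 0, 0], [0, 0, 0], [0, 0, 0]], gripper=[0, 0, 0, 0, 0])

```text
clock: 0.78
eef_pos: [220.3, 503.2, 286.2]
eef_rot: [2.37, 1.567, -2.055]
wrist_force: [-0.1, -0.4, 0.2]
finger_gap: 94.0
```

Run:
```python
from h import *
from cell import manip
plan(manip.read_state(),[570,35,270],goal(1))
```

```text
clock 0.775 pos [220.3 503.2 286.2] gap 94.0 F [-0.1 -0.4  0.2]
tool axes cols
 [[-0.002 -0.959 -0.283]
 [-0.004 -0.283  0.959]
 [-1.     0.003 -0.003]]
dp cm in tool [  1.72 -20.28 -54.8 ] turn deg [ 1.2 -0.2 -0.2]
```

Call:
jog_arm(turn=[[0, 0, 0], [0, 0, 0], [0, 0, 0], [0, 0, 0], [0, 0, 0], [0, 0, 0], [0, 0, 0]], dp=[[0.2, -2, -5.5], [0.2, -2, -5.5], [0.2, -2, -5.5], [0.2, -2, -5.5], [0.2, -2, -5.5], [0.2, -2, -5.5], [0, 0, 0]], gripper=[0, 0, 0, 0, 0, 0, 0])

```text
clock: 1.65
eef_pos: [430.3, 209.0, 271.6]
eef_rot: [2.22, 1.563, -2.237]
wrist_force: [0.6, 0.7, -0.2]
finger_gap: 94.3
```

Run:
```python
from h import *
from cell import manip
plan(manip.read_state(),[570,35,270],goal(1))
```

```text
clock 1.65 pos [430.3 209.  271.6] gap 94.3 F [ 0.6  0.7 -0.2]
tool axes cols
 [[-0.005 -0.968 -0.253]
 [-0.006 -0.253  0.968]
 [-1.     0.006 -0.005]]
dp cm in tool [  0.2   -9.12 -20.37] turn deg [-0.7 -0.3 -0.4]
```

Call:
jog_arm(turn=[[-0.7, -0.3, -0.4], [0, 0, 0], [0, 0, 0], [0, 0, 0], [0, 0, 0]], dp=[[0, -2.3, -5.1], [0, -2.3, -5.1], [0, -2.3, -5.1], [0, -2.3, -5.1], [0, 0, 0]], gripper=[0.4, 0.4, 0.4, 0.4, 0.4])

```text
clock: 2.28
eef_pos: [574.5, 34.1, 270.1]
eef_rot: [0.462, 1.568, 2.287]
wrist_force: [-0.1, -0.1, 0.1]
finger_gap: 56.4
```

Run:
```python
from h import *
from cell import manip,camera,calibration
plan(manip.read_state(),[591,34,143],goal(1))
c=calibration("wrist");p,d=camera("wrist")
cv2.imwrite("pics/w1.png",p[:,:,::-1]);np.savez("w1.npz",p=p,d=d,K=c["K"],T=c["world_from_camera"])
```

```text
clock 2.275 pos [574.5  34.1 270.1] gap 56.4 F [-0.1 -0.1  0.1]
tool axes cols
 [[-0.002 -0.968 -0.251]
 [ 0.002 -0.251  0.968]
 [-1.     0.001  0.002]]
dp cm in tool [12.71 -1.61 -0.45] turn deg [-0.8  0.1 -0.1]
```

View pics/w1.png

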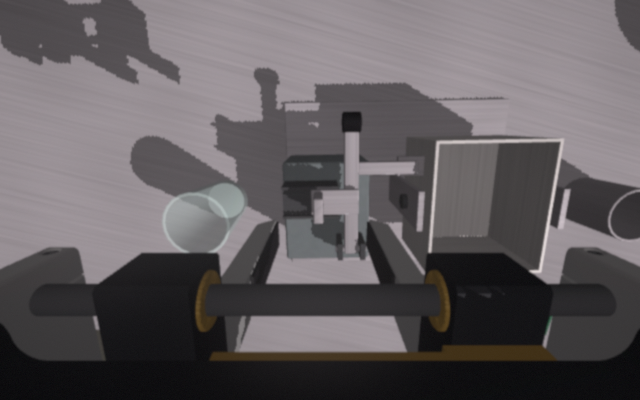

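Run:
```python
from h import *
A=np.load("w1.npz");P=np.load("top0.npz");S=np.load("scene0.npz")
K,T=A["K"],A["T"];c=cloud(K,T,A["d"])
q=c[90:260,280:380]
for a,b in((165,180),(150,164),(134,143)):
    m=(q[...,2]>a)&(q[...,2]<b);v,u=np.nonzero(m)
    if m.sum():print(a,b,m.sum(),"px",u.mean()+280,v.mean()+90,np.round(q[m].mean(0),1),u.min()+280,u.max()+280,v.min()+90,v.max()+90)
p=A["p"];m=np.zeros((400,640),np.uint8);m[105:140,335:370]=p[105:140,335:370].max(-1)<30
k,l,s,ce=cv2.connectedComponentsWithStats(m);i=1+np.argmax(s[1:,4]);print(s[i],ce[i]);rw=ce[i]
print(np.round(np.median(c[l==i],0),1))
W=lambda uv:ray(K,T,*uv);Tp=lambda *uv:ray(P["K"],P["T"],*uv);Sc=lambda *uv:ray(S["K"],S["T"],*uv)
print("roller w-top",tri(W(rw),Tp(272.0,235.55)),"w-scene",tri(W(rw),Sc(389.8,201.1)))
a=cv2.resize(p[90:270,270:400,::-1],None,fx=3.3,fy=3.3,interpolation=cv2.INTER_CUBIC);cv2.imwrite("pics/w1z.png",a)
```

```text
165 180 263 px 317.84410646387835 209.50950570342206 [587.5  33.4 171.5] 313 323 196 222
150 164 33 px 318.0909090909091 195.63636363636363 [577.2  30.8 157.2] 313 323 193 211
134 143 1818 px 336.12156215621565 192.77667766776676 [575.   50.2 137.4] 281 365 113 259
[343 113  17  18 205] [350.33170732 120.21463415]
[494.7  44.1 136.2]
roller w-top (array([498.84678072,  38.57800741, 196.9736757 ]), np.float64(0.8995548473143431)) w-scene (array([495.43336818,  45.92259427, 128.38493118]), np.float64(2.3272486171635447))
```

View pics/w1z.png

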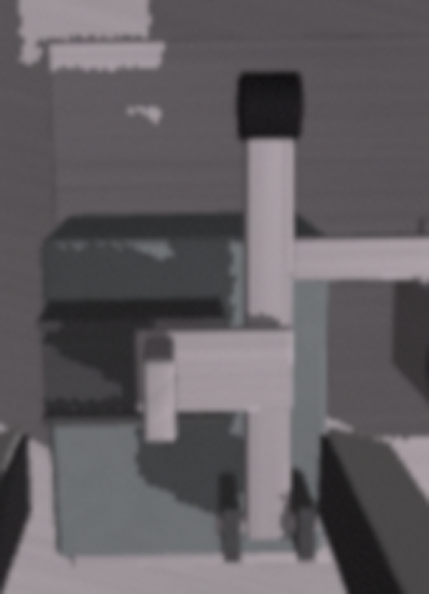

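Call:
jog_arm(turn=[[-0.8, 0, 0], [0, 0, 0], [0, 0, 0], [0, 0, 0], [0, 0, 0], [0, 0, 0]], dp=[[0, -1.44, -0.43], [3, 0, 0], [3, 0, 0], [3, 0, 0], [2.7, 0, 0], [0, 0, 0]], gripper=[0.4, 0.4, 0.4, 0.4, 0.4, 0.4])

```text
clock: 3.08
eef_pos: [585.3, 46.1, 151.7]
eef_rot: [-0.132, 1.567, 1.705]
wrist_force: [0.1, 0.0, 0.7]
finger_gap: 56.4
```

Run:
```python
from h import *
from cell import manip,camera,calibration
plan(manip.read_state(),[589.5,33.5,143],goal(1))
for n in("wrist","scene"):
    p,d=camera(n)
    if n=="scene":p=cv2.resize(p[150:330,230:470],None,fx=3,fy=3)
    cv2.imwrite(f"pics/{n}2.png",p[:,:,::-1])
```

```text
clock 3.075 pos [585.3  46.1 151.7] gap 56.4 F [0.1 0.  0.7]
tool axes cols
 [[-0.    -0.965 -0.263]
 [ 0.004 -0.263  0.965]
 [-1.    -0.     0.004]]
dp cm in tool [ 0.86 -0.07 -1.33] turn deg [-0.   0.2  0. ]
```

View pics/wrist2.png

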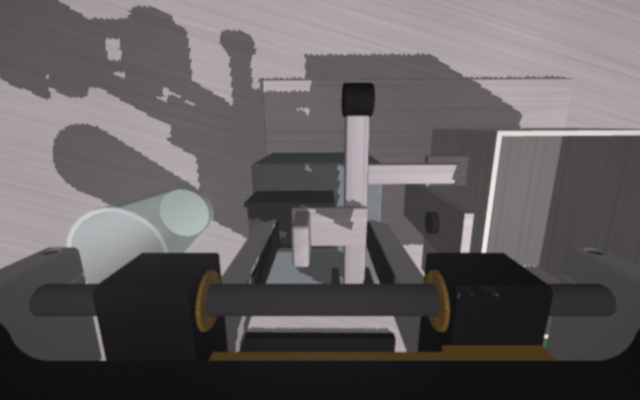

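View pics/scene2.png

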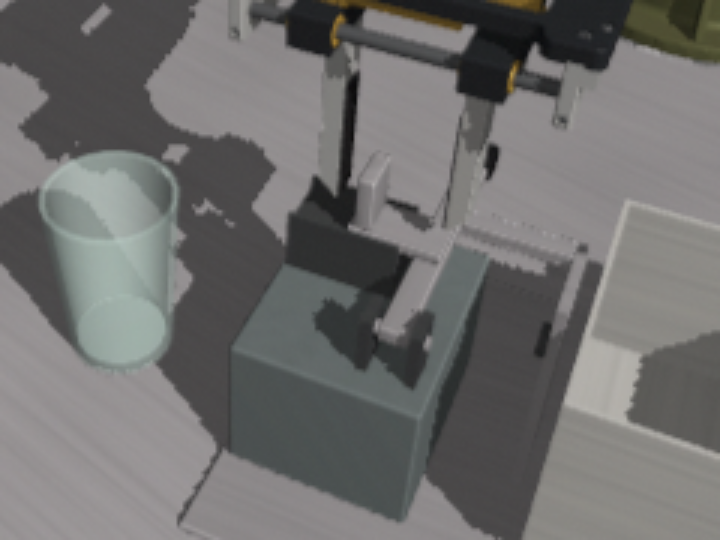

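Call:
jog_arm(turn=[[0, 0, 0], [0, 0, 0], [0, 0, 0]], dp=[[0, -0.07, -1.33], [0.8, 0, 0], [0, 0, 0]], gripper=[0.4, 0.4, 0.4])

```text
clock: 3.55
eef_pos: [592.0, 32.4, 148.4]
eef_rot: [-1.391, 1.562, 0.446]
wrist_force: [-0.2, 0.5, 0.3]
finger_gap: 56.4
```

Run:
```python
from h import *
from cell import manip,camera,calibration
plan(manip.read_state(),[589.5,33.5,143],goal(1))
c=calibration("wrist");p,d=camera("wrist")
cv2.imwrite("pics/w3.png",p[:,:,::-1])
q=cloud(c["K"],c["world_from_camera"],d)[180:300,280:380];m=(q[...,2]>165)&(q[...,2]<180)
print(m.sum(),q[m].mean(0))
```

```text
clock 3.55 pos [592.   32.4 148.4] gap 56.4 F [-0.2  0.5  0.3]
tool axes cols
 [[ 0.008 -0.965 -0.263]
 [ 0.004 -0.263  0.965]
 [-1.    -0.008  0.002]]
dp cm in tool [0.54 0.22 0.17] turn deg [-0.1  0.1  0.5]
981 [585.90140592  38.6498325  171.65161948]
```

View pics/w3.png

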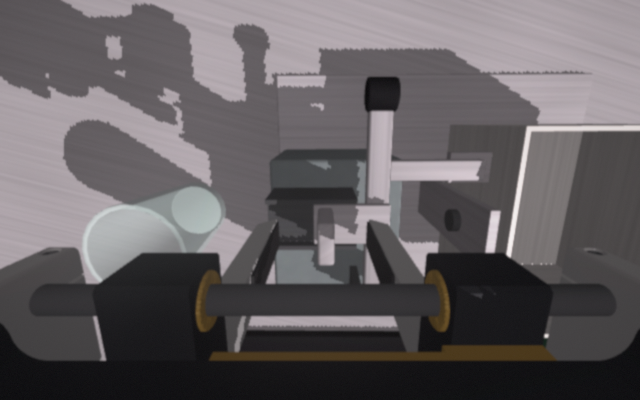

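Call:
jog_arm(turn=[[0, 0, 0.5], [0, 0, 0], [0, 0, 0], [0, 0, 0], [0, 0, 0], [0, 0, 0]], dp=[[0.4, 0.2, 0.15], [0, 0, 0], [0, 0, 0], [0, 0, 0], [0, 0, 0], [0, 0, 0]], gripper=[0.4, 1, 1, 1, 1, 1], grip_force=12)

```text
clock: 4.35
eef_pos: [589.8, 33.6, 144.9]
eef_rot: [0.039, 1.57, 1.876]
wrist_force: [0.0, 0.7, -0.1]
finger_gap: 9.4
```

Call:
jog_arm(turn=[[0, 0, 0], [0, 0, 0], [0, 0, 0], [0, 0, 0]], dp=[[0, 0, -0.8], [0, 0, -0.9], [0, 0, -0.8], [0, 0, 0]], gripper=[1, 1, 1, 1])

```text
clock: 4.85
eef_pos: [597.1, 7.5, 144.9]
eef_rot: [-0.417, 1.57, 1.42]
wrist_force: [1.0, -0.9, -0.8]
finger_gap: 10.0
```

Run:
```python
from h import *
from cell import manip,camera,calibration
plan(manip.read_state(),[589.8+.265*27,33.6-.964*27,145],goal(1))
p,d=camera("scene")
cv2.imwrite("pics/s4.png",cv2.resize(p[150:330,230:470],None,fx=3,fy=3)[:,:,::-1])
```

```text
clock 4.85 pos [597.1   7.5 144.9] gap 10.0 F [ 1.  -0.9 -0.8]
tool axes cols
 [[ 0.    -0.965 -0.263]
 [ 0.001 -0.263  0.965]
 [-1.    -0.001  0.001]]
dp cm in tool [-0.01  0.01  0.01] turn deg [-0.1  0.1  0. ]
```

View pics/s4.png

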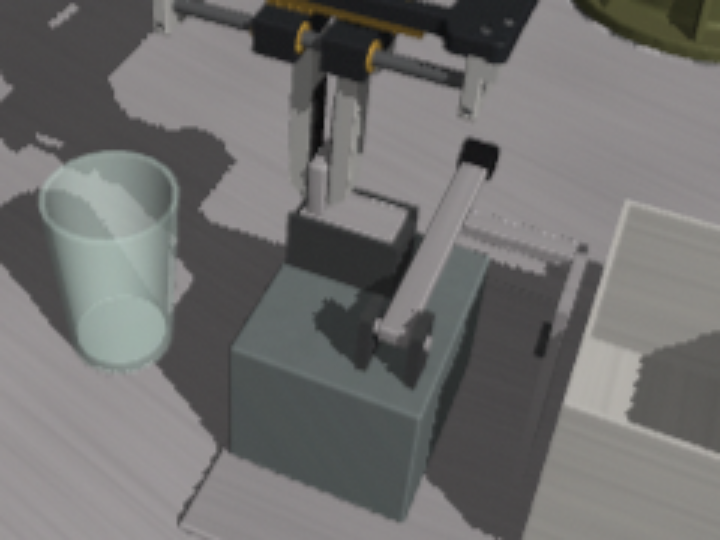

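Call:
jog_arm(turn=[[0, 0, 0], [0, 0, 0], [0, 0, 0]], dp=[[0, 0, -0.15], [0, 0, -0.1], [0, 0, 0]], gripper=[1, 1, 1])

```text
clock: 5.28
eef_pos: [597.4, 6.5, 144.9]
eef_rot: [-0.03, 1.568, 1.808]
wrist_force: [0.4, -0.2, -0.6]
finger_gap: 10.3
```

Call:
jog_arm(turn=[[0, 0, 0], [0, 0, 0], [0, 0, 0], [0, 0, 0], [0, 0, 0], [0, 0, 0], [0, 0, 0]], dp=[[0, 0, 0], [0, 0, 0], [0, 0, 0], [-3, 0, 0], [-4, 0, 0], [-4, 0, 0], [0, 0, 0]], gripper=[0.4, 0.4, 0.4, 0.4, 0.4, 0.4, 0.4])

```text
clock: 6.15
eef_pos: [597.1, 5.8, 257.7]
eef_rot: [0.475, 1.568, 2.313]
wrist_force: [-0.2, -0.5, 0.1]
finger_gap: 56.5
```

Run:
```python
from h import *
from cell import manip,camera,calibration
plan(manip.read_state(),[495.5,45.5,230],goal(1))
```

```text
clock 6.15 pos [597.1   5.8 257.7] gap 56.5 F [-0.2 -0.5  0.1]
tool axes cols
 [[-0.002 -0.965 -0.263]
 [ 0.002 -0.263  0.965]
 [-1.     0.001  0.003]]
dp cm in tool [2.8  8.75 6.49] turn deg [-0.   0.2 -0.1]
```

Call:
jog_arm(turn=[[0, 0, 0], [0, 0, 0], [0, 0, 0]], dp=[[0, 4.4, 3.2], [0, 4.4, 3.2], [0, 0, 0]], gripper=[0.4, 0.4, 0.4])

```text
clock: 6.52
eef_pos: [491.6, 45.1, 253.5]
eef_rot: [1.03, 1.562, 2.866]
wrist_force: [0.9, -0.1, 0.9]
finger_gap: 56.0
```

Run:
```python
from h import *
from cell import manip,camera,calibration
plan(manip.read_state(),[495.5,45.5,230],goal(1))
c=calibration("wrist");p,d=camera("wrist");K,T=c["K"],c["world_from_camera"]
cv2.imwrite("pics/w5.png",p[:,:,::-1]);np.savez("w5.npz",p=p,d=d,K=K,T=T)
A=np.load("w1.npz")
q=cloud(K,T,d)
m=np.zeros((400,640),np.uint8);m[150:250,285:360]=p[150:250,285:360].max(-1)<30
k,l,s,ce=cv2.connectedComponentsWithStats(m);i=1+np.argmax(s[1:,4]);print(s[i],ce[i],np.median(q[l==i],0))
print(tri(ray(K,T,*ce[i]),ray(A["K"],A["T"],350.33,120.2)))
S=np.load("scene0.npz");print(tri(ray(K,T,*ce[i]),ray(S["K"],S["T"],389.8,201.1)))
```

```text
clock 6.525 pos [491.6  45.1 253.5] gap 56.0 F [ 0.9 -0.1  0.9]
tool axes cols
 [[-0.008 -0.965 -0.263]
 [ 0.002 -0.263  0.965]
 [-1.     0.007  0.004]]
dp cm in tool [ 2.35 -0.4  -0.07] turn deg [-0.1  0.2 -0.4]
[314 189  16   6  75] [321.92       191.06666667] [489.55374406  45.02241134 134.11759246]
(array([495.18287885,  46.57974065, 107.04544258]), np.float64(0.3630079315449458))
(array([491.31175366,  45.28274802, 125.38141454]), np.float64(0.05233906305492804))
```

View pics/w5.png

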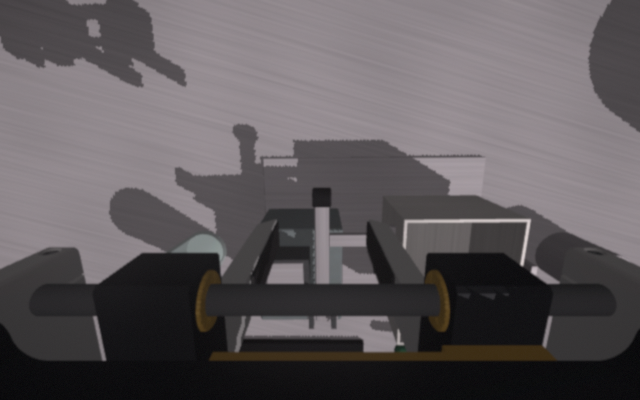

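Run:
```python
from h import *
A=np.load("w5.npz");B=np.load("w1.npz");S=np.load("scene0.npz")
g=A["p"].max(-1);print(g[184:212:1,321]);print(g[198,308:336])
q=cloud(A["K"],A["T"],A["d"]);print(np.round(q[184:212:2,321],0).tolist())
for v in(195.5,197):
  for z in(127,132):print(v,z,plane(A["K"],A["T"],321.7,v,z))
  print(tri(ray(A["K"],A["T"],321.7,v),ray(B["K"],B["T"],350.33,120.2)))
```

```text
[ 86  85  81  63  37  27  28  27  28  30  31  31  32  33  33  33  32  32
  33  32  33  33  60 111 142 149 150 149]
[86 86 84 75 53 38 32 32 31 33 33 32 34 33 34 33 33 32 32 33 32 36 48 66
 80 83 84 84]
[[506.0, 48.0, 7.0], [509.0, 49.0, 6.0], [487.0, 43.0, 131.0], [489.0, 44.0, 133.0], [490.0, 44.0, 136.0], [492.0, 45.0, 136.0], [494.0, 45.0, 138.0], [496.0, 46.0, 138.0], [498.0, 46.0, 137.0], [500.0, 47.0, 138.0], [503.0, 47.0, 135.0], [505.0, 48.0, 134.0], [508.0, 49.0, 130.0], [511.0, 50.0, 130.0]]
195.5 127 [495.70579869  46.25717039 127.        ]
195.5 132 [494.57613632  45.94218206 132.        ]
(array([495.94644986,  45.74148576, 125.64101655]), np.float64(1.2055130630292892))
197 127 [497.2981623   46.69004267 127.        ]
197 132 [496.14251159  46.36798961 132.        ]
(array([496.18063972,  45.51966595, 131.4375048 ]), np.float64(1.7721111927869801))
```

Call:
jog_arm(turn=[[0, 0, -0.4], [0, 0, 0], [0, 0, 0], [0, 0, 0], [0, 0, 0]], dp=[[0, -0.55, 0], [4, 0, 0], [3.5, 0, 0], [2.5, 0, 0], [0, 0, 0]], gripper=[0.4, 0.4, 0.4, 0.4, 0.4])

```text
clock: 7.2
eef_pos: [503.5, 44.8, 148.5]
eef_rot: [-0.139, 1.567, 1.694]
wrist_force: [-0.5, -0.9, -0.0]
finger_gap: 56.2
```

Run:
```python
from h import *
from cell import manip
plan(manip.read_state(),[497,46.5,108],goal(1))
```

```text
clock 7.2 pos [503.5  44.8 148.5] gap 56.2 F [-0.5 -0.9 -0. ]
tool axes cols
 [[-0.001 -0.966 -0.26 ]
 [ 0.004 -0.26   0.966]
 [-1.    -0.001  0.004]]
dp cm in tool [4.06 0.59 0.32] turn deg [-0.2  0.2  0. ]
```

Call:
jog_arm(turn=[[0, 0, 0], [0, 0, 0], [0, 0, 0], [0, 0, 0]], dp=[[0, 0.6, 0.3], [2, 0, 0], [2, 0, 0], [0, 0, 0]], gripper=[0.4, 0.4, 0.4, 0.4])

```text
clock: 7.7
eef_pos: [499.2, 46.1, 111.7]
eef_rot: [-1.183, 1.564, 0.65]
wrist_force: [0.2, -1.0, 0.9]
finger_gap: 56.2
```

Run:
```python
from h import *
from cell import manip,camera,calibration
plan(manip.read_state(),[497,46.5,108],goal(1))
p,d=camera("wrist");cv2.imwrite("pics/w6.png",p[:,:,::-1])
```

```text
clock 7.7 pos [499.2  46.1 111.7] gap 56.2 F [ 0.2 -1.   0.9]
tool axes cols
 [[ 0.006 -0.966 -0.259]
 [ 0.004 -0.259  0.966]
 [-1.    -0.007  0.003]]
dp cm in tool [0.37 0.21 0.09] turn deg [-0.3  0.2  0.4]
```

View pics/w6.png

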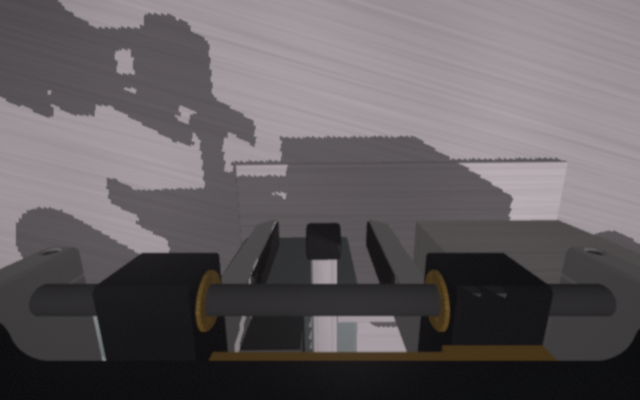

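Call:
jog_arm(turn=[[0, 0, 0.4], [0, 0, 0], [0, 0, 0], [0, 0, 0], [0, 0, 0]], dp=[[0.35, 0.25, 0.07], [0, 0, 0], [0, 0, 0], [0, 0, 0], [0, 0, 0]], gripper=[0.4, 1, 1, 1, 1], grip_force=15)

```text
clock: 8.38
eef_pos: [498.2, 46.3, 111.8]
eef_rot: [-1.297, 1.566, 0.536]
wrist_force: [-1.4, 2.6, -0.1]
finger_gap: 20.0
```

Run:
```python
from h import *
from cell import manip
st=manip.read_state();plan(st,[497,46.5,108],goal(1))
R=Ro.from_euler("xyz",st["eef_rot"]).as_matrix()
# arc way-points: 145.01 radius about hinge, in tool frame (cm), cumulative
r=np.hypot(145,2);a0=np.arctan2(2,145);prev=None
for t in range(0,71,7):
    a=np.deg2rad(t)+a0;w=np.array([145-r*np.cos(a),0,r*np.sin(a)-2])
    w=Ro.from_euler("z",YAW).apply(w)
    if prev is not None:print(t,np.round(R.T@(w-prev)/10,2))
    prev=w
```

```text
clock 8.375 pos [498.2  46.3 111.8] gap 20.0 F [-1.4  2.6 -0.1]
tool axes cols
 [[ 0.004 -0.966 -0.259]
 [ 0.002 -0.259  0.966]
 [-1.    -0.005  0.001]]
dp cm in tool [0.38 0.12 0.05] turn deg [-0.3  0.1  0.3]
7 [-1.76 -0.14  0.  ]
14 [-1.73 -0.35  0.  ]
21 [-1.68 -0.56  0.  ]
28 [-1.6  -0.76  0.01]
35 [-1.49 -0.95  0.01]
42 [-1.37 -1.13  0.01]
49 [-1.22 -1.29  0.01]
56 [-1.05 -1.42  0.01]
63 [-0.87 -1.54  0.01]
70 [-0.68 -1.64  0.01]
```

Call:
jog_arm(turn=[[0, 0, 0], [0, 0, 0], [0, 0, 0]], dp=[[-1.76, -0.14, 0], [-1.73, -0.35, 0], [-1.68, -0.56, 0]], gripper=[1, 1, 1])

```text
clock: 8.75
eef_pos: [507.3, 48.9, 163.0]
eef_rot: [-0.392, 1.569, 1.441]
wrist_force: [2.2, 0.7, -4.0]
finger_gap: 19.9
```

```bash
cat > arc.py <<'E'
from h import *
from cell import manip
st=manip.read_state();R=Ro.from_euler("xyz",st["eef_rot"]).as_matrix()
start=np.array([498.2,46.3,111.8]);r=np.hypot(145,2);a0=np.arctan2(2,145)
def w(t):
    a=np.deg2rad(t)+a0;return start+Ro.from_euler("z",YAW).apply([145-r*np.cos(a),0,r*np.sin(a)-2])
d=st["eef_pos"]-start;al=np.rad2deg(np.arcsin((d[2]+2)/r)-a0)
print("angle est",al,"gap",st["finger_gap"],"F",np.round(st["wrist_force"],1),"on-arc err",np.round(st["eef_pos"]-w(al),1))
print("R-turn",np.round(np.rad2deg(Ro.from_matrix(R.T@goal(1)).as_rotvec()),1))
prev=st["eef_pos"]
for t in np.arange(al+7,75,7):print(round(t),np.round(R.T@(w(t)-prev)/10,2));prev=w(t)
E
python3 arc.py
```

```text
angle est 20.743936250705474 gap 19.86497377053755 F [ 2.2  0.7 -4. ] on-arc err [-0.6 -0.1  0. ]
R-turn [-0.3  0.1  0.1]
28 [-1.6  -0.81  0.  ]
35 [-1.5  -0.94  0.01]
42 [-1.37 -1.12  0.01]
49 [-1.23 -1.28  0.01]
56 [-1.06 -1.42  0.01]
63 [-0.88 -1.53  0.01]
70 [-0.69 -1.63  0.01]
```

Call:
jog_arm(turn=[[0, 0, 0], [0, 0, 0], [0, 0, 0]], dp=[[-1.6, -0.81, 0], [-1.5, -0.94, 0], [-1.37, -1.12, 0]], gripper=[1, 1, 1])

```text
clock: 9.12
eef_pos: [534.7, 56.5, 208.1]
eef_rot: [0.716, 1.567, 2.55]
wrist_force: [1.2, 0.4, -4.8]
finger_gap: 19.9
```

```bash
python3 arc.py
```

```text
angle est 41.911063436767606 gap 19.934391066341526 F [ 1.2  0.4 -4.8] on-arc err [-0.6  0.1  0. ]
R-turn [-0.2  0.2 -0.1]
49 [-1.23 -1.33 -0.01]
56 [-1.06 -1.42  0.01]
63 [-0.88 -1.53  0.01]
70 [-0.69 -1.63  0.01]
```

Call:
jog_arm(turn=[[0, 0, 0], [0, 0, 0], [0, 0, 0], [0, 0, 0]], dp=[[-1.23, -1.33, 0], [-1.06, -1.42, 0], [-0.88, -1.53, 0], [0, 0, 0]], gripper=[1, 1, 1, 1])

```text
clock: 9.62
eef_pos: [576.5, 68.1, 240.0]
eef_rot: [1.033, 1.564, 2.868]
wrist_force: [-0.2, -0.1, 2.5]
finger_gap: 20.0
```

```bash
python3 arc.py
python3 - <<'E'
from h import *
from cell import camera
p,d=camera("scene");cv2.imwrite("pics/s7.png",p[:,:,::-1])
E
```

```text
angle est 63.09403263434935 gap 19.993644081505362 F [-0.2 -0.1  2.5] on-arc err [0.  0.4 0. ]
R-turn [-0.2  0.2 -0.3]
70 [-0.69 -1.62 -0.03]
```

View pics/s7.png

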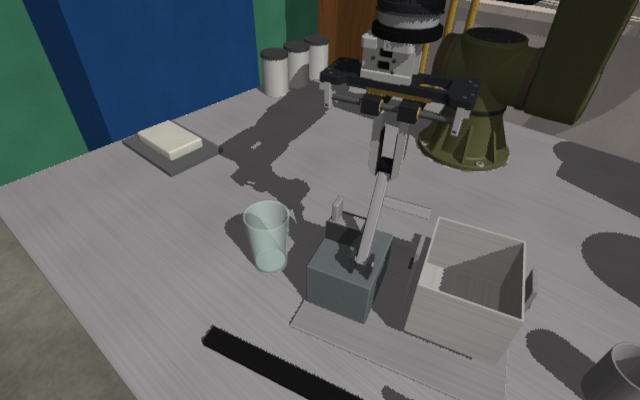

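Call:
jog_arm(turn=[[0, 0, 0], [0, 0, 0], [0, 0, 0], [0, 0, 0], [0, 0, 0], [0, 0, 0], [0, 0, 0], [0, 0, 0]], dp=[[0, 0, 0], [0, 0, 0], [0, 0, 0], [-2, 0, 0], [-3, 0, 0], [-4, 0, 0], [-3, 0, 0], [0, 0, 0]], gripper=[0.4, 0.4, 0.4, 0.4, 0.4, 0.4, 0.4, 0.4])

```text
clock: 10.68
eef_pos: [575.1, 67.1, 361.7]
eef_rot: [1.12, 1.561, 2.954]
wrist_force: [0.4, -0.1, -0.0]
finger_gap: 56.6
```

Run:
```python
from h import *
from cell import camera,manip,calibration
st=manip.read_state();print(st["clock"],st["eef_pos"],st["wrist_force"],st["finger_gap"])
c=calibration("scene");p,d=camera("scene");cv2.imwrite("pics/s8.png",cv2.resize(p[100:300,220:460],None,fx=3,fy=3)[:,:,::-1])
q=cloud(c["K"],c["world_from_camera"],d)
g=p.max(-1)
m=(g<35)&(q[...,2]>150)&(q[...,2]<285)&(abs(q[...,0]-572)<40)&(abs(q[...,1]-68)<30)
print(m.sum(),np.median(q[m],0))
f=(q[...,2]>164)&(q[...,2]<180)&(abs(q[...,0]-598)<25)&(abs(q[...,1]-8)<20);print("fin",f.sum(),q[f].mean(0))
```

```text
10.675 [575.12421844  67.11748884 361.68682027] [ 0.40109222 -0.12728923 -0.03377722] 56.57527689914138
204 [579.03640668  71.7034125  259.04138904]
fin 101 [600.91690545   9.454446   170.85810493]
```

View pics/s8.png

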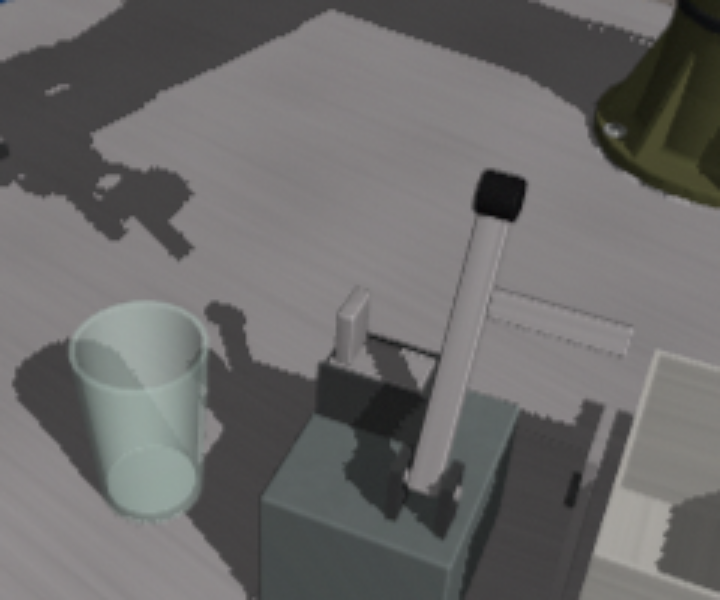

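```bash
python3 -c "
from cell import order
print(order.sign_off())"
```

```text
the job is handed in; nothing more can be done
None
```

The safety tab is back, the lever is standing up by itself, and I handed the job in at about 10.7 s of the 45 s allowed; no verdict is reported.

I gripped the tab's fin and pulled it back along the stand's -y. Then I gripped the roller by its ends, swung the lever up along its arc, let go and backed off straight up.

Last checks:
- **Tab:** the fin moved about 28 mm back, from (593, 36) to (601, 9) in the scene camera. A final 2.5 mm pull moved it only about 1 mm. I did not confirm that it had reached the end stop.
- **Lever:** it stands at about 63° by the arm's position when I let go. In the scene camera after release, the roller shows at a height of about 259 mm, which fits that angle.
- **Robot and jar:** the gripper is about 120 mm above its release point, with wrist force near zero. The jar looks unmoved in the pictures; I did not measure its position again.

**Disagreements:** the cameras differed by 3–5 mm on where the fin and roller were. Triangulating the roller from the wrist and top views gave an impossible height (197 mm) because the two rays are nearly parallel, so I dropped it. Some moves also stopped 4–13 mm short or to one side, and I corrected these before gripping.

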